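Key a bar-pin bush into a control arm and swing the keeper over it

ROBOT

A 6-joint arm with a two-finger parallel gripper is mounted at the origin on the work surface. World frame = base frame: x ahead of the robot, y to its left, z up, the work surface at z = 0. Lengths are in m, angles in degrees, forces in N, time in s.
With the tool pointing down it reaches from about 0.4 to 0.825 m from the base axis. Payload 7 kg.
Tool frame: the origin (TCP) lies at the centre of the arm's flange, where the gripper is bolted on; the fingertips stand 178 mm ahead of it and the grasp point (between the pads) lies 159 mm ahead of it (r.tips_ahead is the z of the fingertips in the tool frame, in m); z points along the fingers, y is the line along which they close (so a half turn about z gives the same grasp; the last joint's range is limited). The gripper opens to 88 mm and grips with 3 to 60 N. Pads are 19 mm wide; open, the fingers measure 130 mm over their backs; the gripper's body (78 mm by 193 mm) begins 47 mm behind the grasp point.
Start: joints at [85.72, 20.546, 0.682, 0, -70.136, -16.507], TCP at [0.24, 0.631, 0.405] pointing down, gripper open.
Joint ranges: [-176.03, 176.03], [-82.01, 121.73], [-58.28, 71.71], [-173.87, 95.51], [-174.79, -0.11], [-173.66, 173.66]. Speed limits (degrees/s): [136.94, 136.94, 172.46, 180, 180, 180].

INTERFACE

Orientations are given as [roll, pitch, yaw] about the fixed x, y, z axes, in that order (R = Rz(yaw) Ry(pitch) Rx(roll)).
In Python, from plant import r gives the robot as it stands. The module is installed in compiled form; this text tells all that it offers.
- The arm moves only by the shell command python3 -m pendant 'ROWS' [FORCE]. ROWS is JSON, a list that holds one entry, the list of rows, each a list of 7 numbers: the shift along the tool's x, y, z in m, then the turn, a rotation vector about the tool's x, y, z in degrees, then the gripper command: -1 is shut, 1 is fully open, values between are in proportion. A call has 1 to 5 rows; each row is the pose to reach, as a shift and turn from the pose commanded when the call began, along the tool's axes at that moment; what a row does not reach only later rows make up. A row lasts 1/10 s, in which the tool goes at most 50 mm and 8.59 degrees, less where a joint would pass 70% of its speed; a pose out of reach is approached as far as the arm can. A call with a gripper value outside its range is refused whole. The fingers move at their own pace and stop on an object; FORCE is the grip in N (left out, the last holds). Time passes only in rows, so rows that repeat a pose let the fingers close. It gives the time, the measured TCP pose, the force, the opening and the grip force at its end, in the units of the state.
- r.get_state(): the state, without advancing time (a new reading comes with each control period).
- r.capture(name): name is "scene" or "top"; returns the picture (420x560x3 uint8, red, green, blue); there is no depth.
- r.camera_params(name): a dict with "fx", "fy", "cx", "cy" (pixels), "R" (3x3) and "t" (3): a world point X has camera coordinates R X + t. Camera axes: x right, y down, z forward; pixel columns grow to the right and rows downward; lengths in m; the calibration is good to about 2 mm. A picture is of the moment at which its call begins. camera_params takes no time and is no camera call.
- r.close_job(): hands the job in; it is judged then, once.
The state is a dict: "time_s": time; "joints": joint angles; "qd": joint speeds; "joint_torque": joint torques, N m; "tcp_pos": TCP position; "eef_rot": TCP orientation; "contact_force": force on the tool from outside, world axes, zero at the start; "moment": the same for the moment, N m; "gripper_width": finger opening in m; "gripper_force": force on a finger pad.
Only numpy, scipy, OpenCV 4.12 (cv2) and the standard library are available. Lean on these libraries where they do the work, as an engineer would, in place of code of your own. Each camera call takes 0.05 s, during which the arm holds its last target. There are 200 camera calls.

TASK

The bar-pin bush stands turned out of key in the eye of the control arm, held up by its two lugs riding on the rim. Turn it until the lugs drop into the two notches and the flange sits fully home on the rim, then swing the keeper fully across so that its tongue lies over the flange. Leave the other loose things on the bench where they are.

Things in the scene. Friction and masses are not known exactly. Their poses are not given: they have to be found in the camera images.
- jig: Fixture bolted to the bench: grey base plate (200 mm along x, y -195 to +105 mm, 12 mm thick) with a dark steel control arm. Origin: bench level, on the vertical axis of the arm's eye; z up. The arm's ribs run off to +y below 45 mm height to a ball joint (x 50, y 228, 80 mm high). The keeper's post stands at y -82 mm. Yaw within 0.35 rad of the robot's axes.
- eye_rim (a point): Centre of the eye at rim height, 60 mm above the bench. The eye is an upright ring of 68 mm bore and 108 mm outside diameter with a flat rim.
- notch_a (a point): Notch in the rim at the jig's +y side: 31 mm wide, 13 mm deep, cut from the bore right through to the outside. This point: middle of its mouth at rim height, 44 mm from the eye's axis.
- notch_b (a point): The same notch at the jig's -y side.
- bush: Loose steel and rubber bar-pin bush, about 0.6 kg. Origin: centre of its underside, z up. Pilot 65 mm wide, z 0 to 30 mm; flange 84 mm, z 30 to 36; rubber neck 48 mm, z 36 to 54; bar pin on top. Start: pilot in the bore, lugs riding on the rim, origin 40 mm above the bench, 0.6 rad or more out of key. Home: flange on the rim, origin at 30 mm. In line, drops by its own weight if free, or under a light press.
- bar_top (a point): Centre of the top of the bush's bar pin: a level steel bar 110 mm long (bush x), 22 mm wide (bush y), 18 mm high (bush z 54 to 72), centred on the axis. When the bush is in key the bar lies along the jig's x; half a turn either way fits as well.
- lug_a (a point): Middle of the top of the bush's lug at its +y side, 45 mm from its axis. The two lugs are 26 mm wide, 10 mm high (bush z 20 to 30), and stick out from under the flange to 50 mm from the axis, at right angles to the bar. In a notch a lug leaves about 0.05 rad of play either way.
- lug_b (a point): The same lug at the bush's -y side.
- keeper (a joint): Swing of the keeper, rad, about a vertical pin. 0: fully across, at its stop, tongue pointing at the eye's axis (jig +y), 5 mm above the seated flange. Limit 1.4: open. Starts at 0.9 to 1.3. Closing turns it anticlockwise seen from above. It stays where it is left (friction 0.12 N m). An unseated bush blocks it.
- keeper_pivot (a point): On the keeper's pin axis, at the underside of the keeper, 71 mm above the bench. The keeper is a flat steel bar 22 mm wide, 8 mm thick: its tongue reaches 50 mm from this axis and its tail 62 mm the opposite way.
- peg_top (a point): Centre of the top of the upright round peg on the keeper's tail, used to push it: 18 mm in diameter, standing clear from 79 to 119 mm above the bench, 60 mm from the pivot axis. With the keeper closed it lies on the jig's -y side; open, it has swung towards the jig's -x.
- round_bush: Bystander: plain round bush, 60 mm in diameter, 44 mm high, standing on the jig's base plate. Origin at the centre of its underside.
- old_bush: Bystander: plain round bush, 72 mm in diameter, 54 mm high, on the bench to the robot's right. Origin at the centre of its underside.
- hammer: Bystander: hammer 300 mm long lying on the bench to the right.
- spanner: Bystander: spanner 200 mm long lying on the bench to the left.
- oil_bottle: Bystander: grey bottle, 70 mm in diameter, 190 mm high, to the left.
- grease_tin: Bystander: steel tin, 90 mm in diameter, 90 mm high, to the left.
There are look-alikes about, which are no part of the job. Leave any purple look-alike of the bush alone.

How it is judged (in metres and radians):
On the way, in this order (a step that is already met when the one before it is completed fails the run):
1. the bush is home in the eye, keyed, with the keeper still open (z of bush in the frame of jig below 0.033 m and angle between the x axis of bush and the x axis of jig, either way round below 0.12 rad and value of joint keeper above 0.4 rad), for 0.2 s.
2. the keeper is swung across over the flange (value of joint keeper below 0.15 rad), for 0.2 s.
At the end, for the whole second after the job is handed in: The bush sits home in the eye: its origin less than 33 mm above the bench (30 when seated, 40 when riding on the lugs), in key within 0.12 rad, within 5 mm of the eye's axis, upright within 0.06 rad and at rest; the keeper stands within 0.15 rad of fully across (z of bush in the frame of jig below 0.033 m and angle between the x axis of bush and the x axis of jig, either way round below 0.12 rad and horizontal distance between bush and eye_rim below 0.005 m and angle between bush's own z axis and vertical below 0.06 rad and value of joint keeper below 0.15 rad and linear speed of bush below 0.02 m/s); the robot touches nothing.
It fails at once if a bystander is moved by more than 30 mm (distance of any of round_bush, old_bush, hammer, spanner, oil_bottle, grease_tin from where it was at the start of the episode above 0.03 m).
It also fails if it takes over 54 s, if anything falls off the work surface, if the arm or the gripper's body presses on something with over 40 N, if the wrist force passes 120 N, or if a joint passes its speed limit or range.

## Working session

There is one attempt and no reset: what is moved stays moved. The work goes in short steps, Python scripts to look and compute and a shell command to move; the robot and the scene stay as the last step left them, time stands still between calls to the robot, and variables do not carry over. Pictures are saved under pics/ and viewed, at most 10 in all, crops included, and the job is handed in when it is done.

```bash
mkdir -p pics; python3 - <<'E'
from plant import r
import cv2
for n in("scene","top"):
    cv2.imwrite(f"pics/{n}0.png",cv2.cvtColor(r.capture(n),cv2.COLOR_RGB2BGR))
    p=r.camera_params(n);print(n,p)
print(r.get_state())
E
```

```text
scene {'fx': 439.303654599646, 'fy': 439.303654599646, 'cx': 282.7323120209302, 'cy': 207.4222695687921, 'R': array([[ 0.52200178,  0.85290058,  0.00864545],
       [ 0.67947065, -0.40968748, -0.60866723],
       [-0.5155907 ,  0.32359971, -0.79337851]]), 't': array([-0.27130629, -0.33104549,  1.88586313])}
top {'fx': 443.07459208314367, 'fy': 443.07459208314367, 'cx': 279.19690650173214, 'cy': 213.33043910391052, 'R': array([[-0.05582485, -0.9984314 , -0.00428186],
       [-0.97637379,  0.0554872 , -0.20884299],
       [ 0.20875298, -0.00747793, -0.97793981]]), 't': array([0.03076655, 0.5629814 , 1.14808214])}
{'time_s': 0.1, 'joints': array([ 8.57216334e+01,  2.05849194e+01,  6.38910630e-01, -1.91185761e-02,
       -7.01371253e+01, -1.65061964e+01]), 'qd': array([ 0.13763201, -0.20370045,  0.16541443,  0.13999235,  0.10446042,
       -0.08992937]), 'joint_torque': array([-2.18770117e-03, -5.84161091e+01,  2.93751186e+01,  7.01554924e+00,
        1.02102119e-02, -5.45111766e-05]), 'tcp_pos': array([0.23947046, 0.63089153, 0.40383822]), 'eef_rot': array([ 1.79915185e+02, -6.38914443e-03, -2.07910673e+01]), 'contact_force': array([-0.4296246 , -0.19495593, -0.95185878]), 'moment': array([ 0.06680088,  0.05098355, -0.01326633]), 'gripper_force': 0.0, 'gripper_width': 0.08741570792353781}
```

View pics/scene0.png

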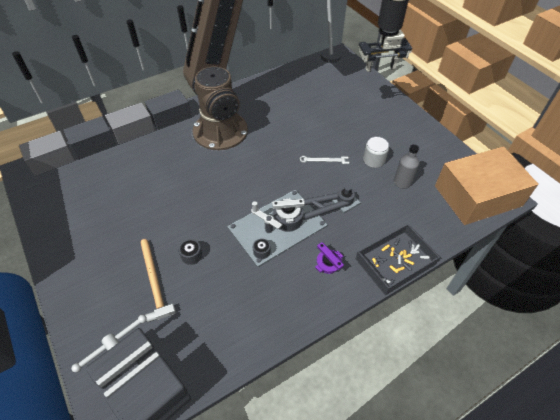

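View pics/top0.png

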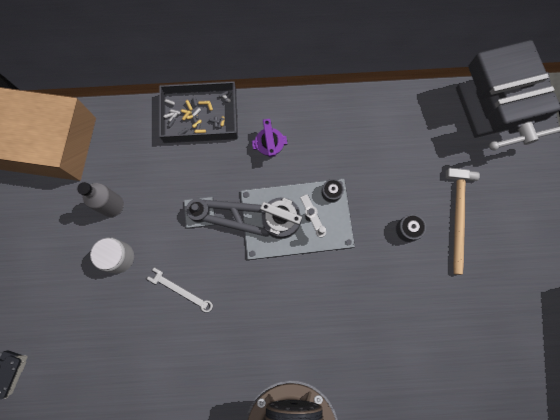

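The top view shows the jig plate at about (298,219) px, the bush with a bright bar at (281,213), and the keeper at (313,215). The purple look-alike is at (269,140) and the round bush at (333,189). The target is the one in the jig's eye. I'll enlarge that area to confirm.

```bash
python3 - <<'E'
import cv2,numpy as np
a=cv2.imread("pics/top0.png")[170:262,232:362]; b=cv2.imread("pics/scene0.png")[185:265,225:335]
a=cv2.resize(a,None,fx=6,fy=6,interpolation=cv2.INTER_CUBIC);cv2.imwrite("pics/topc.png",a)
b=cv2.resize(b,None,fx=7,fy=7,interpolation=cv2.INTER_CUBIC);cv2.imwrite("pics/scenec.png",b)
E
```

```text
(no output)
```

View pics/topc.png

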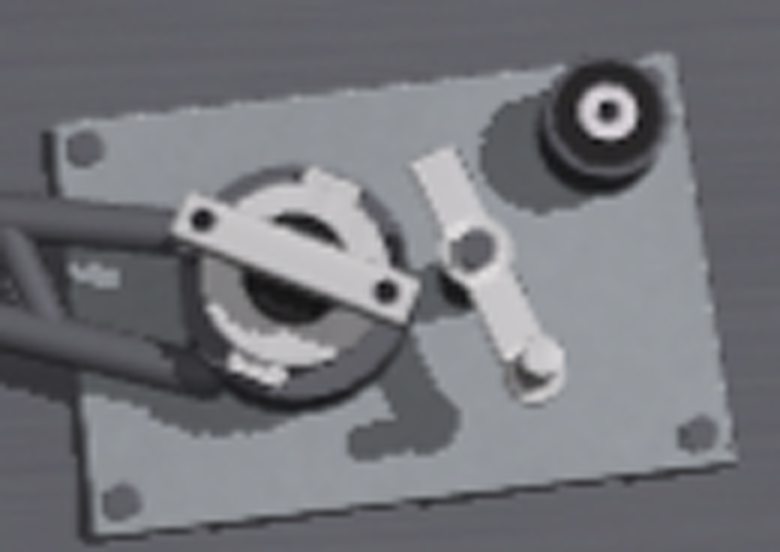

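View pics/scenec.png

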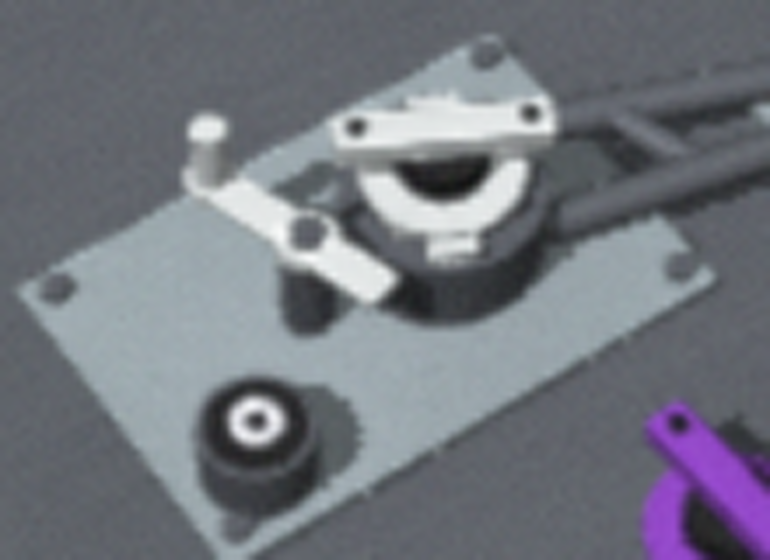

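The bush in the eye has a steel bar from (203,220) to (388,292) in the top crop, and its lugs sit off the bar. The keeper pivot is at (474,250), the peg at (540,355), and the plate corners are visible. Next I'll cast rays.

```bash
cat > h.py <<'E'
import numpy as np
from plant import r
def ray(n,uv,z):
    p=r.camera_params(n);R,t=p["R"],p["t"]
    c=-R.T@t;d=R.T@np.array([(uv[0]-p["cx"])/p["fx"],(uv[1]-p["cy"])/p["fy"],1])
    return (c+d*(z-c[2])/d[2])[:2]
def proj(n,X):
    p=r.camera_params(n);q=p["R"]@np.array(X)+p["t"];return np.array([p["fx"]*q[0]/q[2]+p["cx"],p["fy"]*q[1]/q[2]+p["cy"]])
top=lambda x,y:((x+.5)/6-.5+232,(y+.5)/6-.5+170)
sc=lambda x,y:((x+.5)/7-.5+225,(y+.5)/7-.5+185)
E
python3 - <<'E'
from h import *
deg=np.degrees
A=lambda d:deg(np.arctan2(d[1],d[0]))
P=[ray("top",top(*q),.012) for q in[(50,130),(672,55),(735,462),(92,535)]]
# order: (+x,+y),(+x,-y),(-x,-y),(-x,+y)
print("plate",P)
for i,j,o in[(1,0,90),(2,3,90),(3,0,0),(2,1,0)]:print(A(P[j]-P[i])-o,np.linalg.norm(P[j]-P[i]))
yaw=np.radians(np.mean([A(P[0]-P[1])-90,A(P[3]-P[2])-90]))
m=np.mean(P,0);e=m+.045*np.array([-np.sin(yaw),np.cos(yaw)])
print("yaw",deg(yaw),"eye from plate",e)
for n,f,q in[("top",top,[(203,220),(388,292)]),("scene",sc,[(531,113),(357,127)])]:
    a,b=[ray(n,f(*x),.112) for x in q];print(n,"bar",(a+b)/2,A(b-a),np.linalg.norm(a-b))
for n,f,pv,pg in[("top",top,(474,248),(543,352)),("scene",sc,(307,230),(209,127))]:
    a=ray(n,f(*pv),.083);b=ray(n,f(*pg),.119);print(n,"pivot",a,"peg",b,A(b-a),np.linalg.norm(b-a), "pivot dist",np.linalg.norm(a-e),A(a-e))
print("round",ray("top",top(607,112),.056))
E
```

```text
plate [array([0.64497675, 0.10748464]), array([ 0.66516109, -0.19223666]), array([ 0.46745003, -0.20451235]), array([0.45035286, 0.0953098 ])]
3.852690620110778 0.30040018339532903
3.2637214488708537 0.300309233538174
3.579515363567874 0.19500432888242195
3.552877379298228 0.19809178423644264
yaw 3.5582060344908157 eye from plate [ 0.55419237 -0.00357539]
top bar [ 0.55530383 -0.00486206] -114.96322269272821 0.08648041241650274
scene bar [ 0.55706944 -0.00266284] -115.23873565641934 0.08596534609642062
top pivot [ 0.56063376 -0.08493256] peg [ 0.5057456  -0.10830527] -156.93452159405328 0.05965729281590359 pivot dist 0.08161177145725519 -85.47309636387078
scene pivot [ 0.56145459 -0.08376494] peg [ 0.50630215 -0.10599736] -158.04521654002872 0.05946488546236 pivot dist 0.08051772090523866 -84.82522638859123
round [ 0.62698113 -0.15281778]
```

```bash
cat >> h.py <<'E'
from scipy.spatial.transform import Rotation as Ro
def go(p,yaw):
    s=r.get_state();T=Ro.from_euler("xyz",s["eef_rot"],degrees=True);G=Ro.from_euler("xyz",[180,0,yaw],degrees=True)
    print("move",np.round(T.inv().apply(np.array(p)-s["tcp_pos"]),4),"turn",np.round((T.inv()*G).as_rotvec(degrees=True),2),"tcp",s["tcp_pos"].round(4),s["eef_rot"].round(2),"F",s["contact_force"].round(1),"w",s["gripper_width"],"t",s["time_s"])
E
python3 -c "
from h import *
go([.5555,-.0035,.405],-115.1)"
```

```text
move [ 5.206e-01  4.809e-01 -4.000e-04] turn [ 6.000e-02 -7.000e-02  9.431e+01] tcp [0.2395 0.6309 0.4038] [ 1.7992e+02 -1.0000e-02 -2.0790e+01] F [-0.4 -0.2 -1. ] w 0.08741570792353781 t 0.1
```

```bash
python3 -m pendant '[[[0.035,0.032,0,0,0,8,1],[0.07,0.064,0,0,0,16,1],[0.105,0.096,0,0,0,24,1],[0.14,0.128,0,0,0,32,1],[0.175,0.16,0,0,0,40,1]]]'; python3 -c "
from h import *
go([.5555,-.0035,.405],-115.1)"
```

```text
time_s: 0.6
tcp_pos: [0.3468, 0.4175, 0.4044]
eef_rot: [180.0, -0.0, -61.1]
contact_force: [0.2, 0.0, 0.0]
gripper_width: 0.0881
gripper_force: 0.0
move [ 0.4694  0.0207 -0.0005] turn [ 2.000e-02 -3.000e-02  5.401e+01] tcp [0.3468 0.4175 0.4044] [ 1.7998e+02 -2.0000e-02 -6.1090e+01] F [0.2 0.  0. ] w 0.08810410157006589 t 0.6
```

```bash
python3 -m pendant '[[[0.045,0.002,0,0,0,8,1],[0.09,0.004,0,0,0,16,1],[0.135,0.006,0,0,0,24,1],[0.18,0.008,0,0,0,32,1],[0.225,0.01,0,0,0,40,1]]]'; python3 -c "
from h import *
go([.5555,-.0035,.405],-115.1)"
```

```text
time_s: 1.1
tcp_pos: [0.4477, 0.2163, 0.4046]
eef_rot: [180.0, 0.0, -101.1]
contact_force: [1.1, 0.3, 0.3]
gripper_width: 0.0877
gripper_force: 0.0
move [ 0.1949 -0.148  -0.0004] turn [1.0e-02 1.0e-02 1.4e+01] tcp [0.4477 0.2163 0.4046] [ 1.800e+02  1.000e-02 -1.011e+02] F [1.1 0.3 0.3] w 0.08773549710052923 t 1.1
```

```bash
python3 -m pendant '[[[0.039,-0.03,0,0,0,4,1],[0.078,-0.059,0,0,0,8,1],[0.117,-0.089,0,0,0,12,1],[0.156,-0.118,0,0,0,14,1],[0.195,-0.148,0,0,0,14,1]]]'; python3 -m pendant '[[[0,0,0.02,0,0,0,1],[0,0,0.05,0,0,0,1],[0,0,0.05,0,0,0,1]]]';python3 -c "
from h import *
go([.5555,-.0035,.274],-115.1)
import cv2
a=r.capture('top');b=r.capture('scene')
cv2.imwrite('pics/c1.png',cv2.cvtColor(np.hstack([cv2.resize(a[150:290,200:340],None,fx=2.8,fy=2.8),cv2.resize(b[120:260,220:360],None,fx=2.8,fy=2.8)]),cv2.COLOR_RGB2BGR))"
```

```text
time_s: 1.6
tcp_pos: [0.5567, -0.0031, 0.4046]
eef_rot: [180.0, 0.0, -114.9]
contact_force: [0.1, 0.6, -0.1]
gripper_width: 0.0874
gripper_force: 0.0
time_s: 1.9
tcp_pos: [0.555, -0.0021, 0.3507]
eef_rot: [179.6, -0.2, -114.9]
contact_force: [-0.1, -0.2, -0.8]
gripper_width: 0.0879
gripper_force: 0.0
move [ 0.0007 -0.0015  0.0767] turn [ 0.35 -0.24  0.19] tcp [ 0.555  -0.0021  0.3507] [ 179.65   -0.24 -114.91] F [-0.1 -0.2 -0.8] w 0.0879171245942032 t 1.9
```

View pics/c1.png

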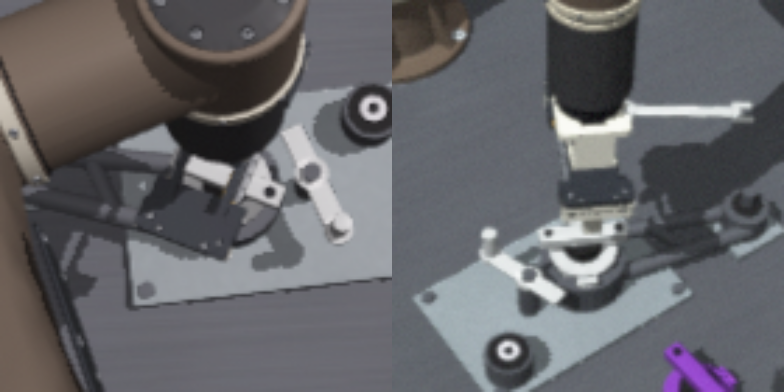

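The fingers straddle the bar (left panel, about (225,185) px; right panel (590,230)), so I'll descend and grip.

```bash
python3 -m pendant '[[[0,-0.001,0.03,0,0,0,1],[0,-0.001,0.055,0,0,0,1],[0,-0.001,0.07,0,0,0,1],[0,-0.001,0.076,0,0,0,1],[0,-0.001,0.076,0,0,0,1]]]'; python3 -m pendant '[[[0,0,0,0,0,0,-0.3],[0,0,0,0,0,0,-0.7],[0,0,0,0,0,0,-1],[0,0,0,0,0,0,-1],[0,0,0,0,0,0,-1]]]' 15; python3 -m pendant '[[[0,0,0,0,0,0,-1],[0,0,0,0,0,0,-1]]]'; python3 -c "
from h import *
go([.5555,-.0035,.274],-176.4);print(r.get_state()['moment'])"
```

```text
time_s: 2.5
tcp_pos: [0.5576, -0.0011, 0.2794]
eef_rot: [-180.0, 0.0, -114.7]
contact_force: [0.6, -0.1, -0.2]
gripper_width: 0.0875
gripper_force: 0.0
time_s: 3.0
tcp_pos: [0.5573, -0.0016, 0.2789]
eef_rot: [-180.0, 0.0, -114.8]
contact_force: [-0.4, -0.3, 0.1]
gripper_width: 0.0527
gripper_force: 0.0
time_s: 3.2
tcp_pos: [0.5573, -0.0016, 0.2787]
eef_rot: [180.0, -0.0, -114.8]
contact_force: [-0.2, -0.4, -0.6]
gripper_width: 0.0372
gripper_force: 0.0
move [0.0024 0.0008 0.0047] turn [-0.   -0.   61.61] tcp [ 0.5573 -0.0016  0.2787] [ 180.     -0.   -114.79] F [-0.2 -0.4 -0.6] w 0.037191002492511796 t 3.2
[ 0.11839618 -0.09945264  0.01528523]
```

```bash
python3 -m pendant '[[[0.001,0.001,0.004,0,0,0,-0.3],[0.001,0.001,0.004,0,0,0,-0.6],[0.001,0.001,0.004,0,0,0,-1],[0.001,0.001,0.004,0,0,0,-1],[0.001,0.001,0.004,0,0,0,-1]]]' 15;  python3 -m pendant '[[[0,0,0,0,0,0,-1],[0,0,0,0,0,0,-1],[0,0,0,0,0,0,-1]]]'; python3 -c "
from h import *
go([.5555,-.0035,.274],-176.4);print(r.get_state()['moment'])"
```

```text
time_s: 3.7
tcp_pos: [0.5558, -0.0021, 0.2744]
eef_rot: [180.0, -0.0, -114.8]
contact_force: [-0.1, -2.0, -3.6]
gripper_width: 0.0217
gripper_force: 15.0
time_s: 4.0
tcp_pos: [0.5557, -0.0021, 0.2744]
eef_rot: [180.0, -0.0, -114.8]
contact_force: [-0.3, -0.8, -5.3]
gripper_width: 0.0217
gripper_force: 15.0
move [ 0.0014 -0.0004  0.0004] turn [ 2.00e-02 -4.00e-02  6.16e+01] tcp [ 0.5557 -0.0021  0.2744] [ 1.7996e+02 -2.0000e-02 -1.1480e+02] F [-0.3 -0.8 -5.3] w 0.021724859269054323 t 4.0
[ 0.0040478  -0.17230179 -0.01493159]
```

```bash
python3 -m pendant '[[[0,0,0,0,0,6,-1],[0,0,0,0,0,12,-1],[0,0,0,0,0,18,-1],[0,0,0,0,0,24,-1],[0,0,0,0,0,30,-1]]]' 20;  python3 -m pendant '[[[0,0,0,0,0,6,-1],[0,0,0,0,0,12,-1],[0,0,0,0,0,18,-1],[0,0,0,0,0,22,-1],[0,0,0,0,0,26,-1]]]'; python3 -c "
from h import *
go([.5555,-.0035,.274],-176.4);print(r.get_state()['moment'])"
```

```text
time_s: 4.5
tcp_pos: [0.5557, -0.0022, 0.2744]
eef_rot: [180.0, -0.0, -145.0]
contact_force: [1.6, 0.5, -5.0]
gripper_width: 0.0218
gripper_force: 20.0
time_s: 5.0
tcp_pos: [0.5559, -0.0025, 0.2745]
eef_rot: [-180.0, -0.0, -170.9]
contact_force: [1.6, -4.2, -4.9]
gripper_width: 0.022
gripper_force: 20.0
move [ 0.0006 -0.0009  0.0005] turn [-0.05 -0.02  5.45] tcp [ 0.5559 -0.0025  0.2745] [-1.7995e+02 -2.0000e-02 -1.7095e+02] F [ 1.6 -4.2 -4.9] w 0.021950977719736444 t 5.0
[-1.56406779 -0.96039888  0.02772569]
```

Turning freely. I'll finish the turn, then press down gently.

```bash
python3 -m pendant '[[[0,0,0,0,0,3,-1],[0,0,0,0,0,5.4,-1],[0,0,0,0,0,5.4,-1],[0,0,0.002,0,0,5.4,-1],[0,0,0.003,0,0,5.4,-1]]]' 20;  python3 -c "
from h import *
go([.5555,-.0035,.264],-176.4);print(r.get_state()['moment'])"
```

```text
time_s: 5.5
tcp_pos: [0.5563, -0.0023, 0.2719]
eef_rot: [-180.0, 0.1, -176.1]
contact_force: [2.3, -5.2, -2.7]
gripper_width: 0.0218
gripper_force: 20.0
move [ 0.0009 -0.0012  0.0079] turn [-0.02  0.05  0.29] tcp [ 0.5563 -0.0023  0.2719] [-1.7998e+02  5.0000e-02 -1.7611e+02] F [ 2.3 -5.2 -2.7] w 0.02180105480543023 t 5.5
[-1.92594126 -1.17310922 -0.02156883]
```

```bash
python3 -m pendant '[[[0,-0.001,0.002,0,0,0.2,-1],[0,-0.001,0.004,0,0,0.2,-1],[0,-0.001,0.006,0,0,0.2,-1],[0,-0.001,0.007,0,0,0.2,-1],[0,-0.001,0.007,0,0,0.2,-1]]]' 20;  python3 -c "
from h import *
go([.5555,-.0035,.264],-176.4);print(r.get_state()['moment'])"
```

```text
time_s: 6.0
tcp_pos: [0.556, -0.003, 0.2645]
eef_rot: [180.0, -0.0, -176.4]
contact_force: [2.9, -0.9, -6.0]
gripper_width: 0.022
gripper_force: 20.0
move [ 0.0006 -0.0005  0.0005] turn [ 0.01 -0.01  0.02] tcp [ 0.556  -0.003   0.2645] [ 1.7999e+02 -1.0000e-02 -1.7638e+02] F [ 2.9 -0.9 -6. ] w 0.021951907081597406 t 6.0
[-0.66490366 -1.01144388 -0.03838139]
```

```bash
python3 -m pendant '[[[0,0,0,0,0,0,-0.1],[0,0,0,0,0,0,-0.1],[0,0,0,0,0,0,-0.1],[0,0,0,0,0,0,-0.1],[0,0,0,0,0,0,-0.1]]]'; python3 -m pendant '[[[0,0,-0.01,0,0,0,-0.1],[0,0,-0.03,0,0,0,-0.1],[0,0,-0.06,0,0,0,-0.1],[0,0,-0.1,0,0,0,-0.1],[0,0,-0.14,0,0,0,-0.1]]]'; python3 -c "
from h import *
go([.49,-.13,.405],-176.4)
import cv2
b=r.capture('scene')
cv2.imwrite('pics/c2.png',cv2.cvtColor(cv2.resize(b[165:265,225:335],None,fx=6,fy=6,interpolation=cv2.INTER_CUBIC),cv2.COLOR_RGB2BGR))"
```

```text
time_s: 6.5
tcp_pos: [0.556, -0.003, 0.2648]
eef_rot: [180.0, 0.0, -176.4]
contact_force: [-0.1, 0.6, -0.9]
gripper_width: 0.0393
gripper_force: 0.0
time_s: 7.0
tcp_pos: [0.5557, -0.0032, 0.4068]
eef_rot: [-180.0, -0.0, -176.4]
contact_force: [1.3, 0.5, 0.2]
gripper_width: 0.0398
gripper_force: 0.0
move [ 0.0735 -0.1224  0.0018] turn [-0.01 -0.01  0.02] tcp [ 0.5557 -0.0032  0.4068] [-1.7999e+02 -1.0000e-02 -1.7638e+02] F [1.3 0.5 0.2] w 0.0397684394551896 t 7.0
```

View pics/c2.png

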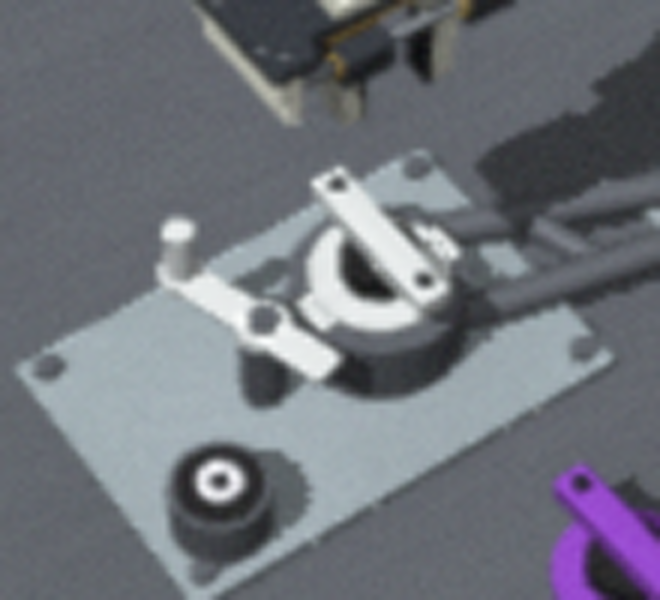

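```bash
python3 -c "
from h import *
f=lambda x,y:((x+.5)/6-.5+225,(y+.5)/6-.5+165)
for z in(.102,.112):
    a,b=[ray('scene',f(*q),z) for q in[(338,183),(425,279)]];print(z,(a+b)/2,np.linalg.norm(a-b),np.degrees(np.arctan2(*(b-a)[::-1])))
print('peg',ray('scene',f(179,230),.119))
go([.506,-.107,.385],-157.5)"
```

```text
0.102 [ 0.55525098 -0.00115376] 0.08570026206692695 3.8901423637734656
0.112 [ 0.56180835 -0.0054493 ] 0.08498313644396238 3.8901423637735006
peg [ 0.50704577 -0.10645973]
move [ 0.0581 -0.1002  0.0289] turn [ -0.11   0.58 -18.81] tcp [ 0.5573 -0.0033  0.4145] [-179.99    0.59 -176.31] F [ 4.1 -0.1  7.2] w 0.039732771993047346 t 7.05
```

Bar at z=0.102 is centred and its angle is 3.9°, so the bush is seated. Next is the keeper peg.

```bash
python3 -m pendant '[[[0.02,-0.033,0,0,0,-6,0.4],[0.04,-0.067,0,0,0,-13,0.4],[0.058,-0.1,0.01,0,0,-19,0.4],[0.058,-0.1,0.02,0,0,-19,0.4],[0.058,-0.1,0.02,0,0,-19,0.4]]]'; python3 -m pendant '[[[0,0,0.02,0,0,0,0.4],[0,0,0.04,0,0,0,0.4],[0,0,0.04,0,0,0,0.4]]]'; python3 -c "
from h import *
go([.5065,-.107,.272],-157.5)"
```

```text
time_s: 7.55
tcp_pos: [0.5036, -0.1072, 0.3841]
eef_rot: [180.0, -0.1, -157.5]
contact_force: [0.8, -0.6, -0.4]
gripper_width: 0.0608
gripper_force: 0.0
time_s: 7.85
tcp_pos: [0.5042, -0.1058, 0.3429]
eef_rot: [179.9, -0.2, -157.4]
contact_force: [0.2, 0.2, 0.9]
gripper_width: 0.0617
gripper_force: 0.0
move [-0.0019 -0.0021  0.0709] turn [ 0.08 -0.21  0.09] tcp [ 0.5042 -0.1058  0.3429] [ 179.92   -0.2  -157.41] F [0.2 0.2 0.9] w 0.061666522351026785 t 7.85
```

```bash
python3 -m pendant '[[[-0.002,-0.001,0.03,0,0,0,0.4],[-0.002,-0.001,0.05,0,0,0,0.4],[-0.002,-0.001,0.066,0,0,0,0.4],[-0.002,-0.001,0.07,0,0,0,0.4],[-0.002,-0.001,0.07,0,0,0,0]]]' 5; python3 -m pendant '[[[0,0,0,0,0,0,-0.3],[0,0,0,0,0,0,-0.5],[0,0,0,0,0,0,-1],[0,0,0,0,0,0,-1],[0,0,0,0,0,0,-1]]]' 5;python3 -m pendant '[[[0,0,0,0,0,0,-1],[0,0,0,0,0,0,-1],[0,0,0,0,0,0,-1]]]' 5; python3 -c "
from h import *
go([.5065,-.107,.272],-157.5)
for d in(5,10,15,20,25):print(d,(.06*(np.cos(np.radians(d))-1)).round(4),(-.06*np.sin(np.radians(d))).round(4))"
```

```text
time_s: 8.35
tcp_pos: [0.5073, -0.1063, 0.2752]
eef_rot: [-180.0, -0.0, -157.4]
contact_force: [0.1, -0.0, -0.2]
gripper_width: 0.0575
gripper_force: 0.0
time_s: 8.85
tcp_pos: [0.5067, -0.1067, 0.275]
eef_rot: [-180.0, 0.0, -157.4]
contact_force: [0.6, -0.0, -0.1]
gripper_width: 0.019
gripper_force: 0.0
time_s: 9.15
tcp_pos: [0.5067, -0.1067, 0.2748]
eef_rot: [-180.0, 0.0, -157.4]
contact_force: [-1.8, 0.8, 3.4]
gripper_width: 0.0181
gripper_force: 5.0
move [ 0.0003 -0.0002  0.0028] turn [-0.    0.    0.12] tcp [ 0.5067 -0.1067  0.2748] [-180.      0.   -157.38] F [-1.8  0.8  3.4] w 0.018145871925424217 t 9.15
5 -0.0002 -0.0052
10 -0.0009 -0.0104
15 -0.002 -0.0155
20 -0.0036 -0.0205
25 -0.0056 -0.0254
```

Gripped the peg (18.1 mm). Now I'll swing it along the arc.

```bash
python3 -m pendant '[[[-0.0002,-0.0052,0,0,0,-5,-1],[-0.0009,-0.0104,0,0,0,-10,-1],[-0.002,-0.0155,0,0,0,-15,-1],[-0.0036,-0.0205,0,0,0,-20,-1],[-0.0056,-0.0254,0,0,0,-25,-1]]]' 8; python3 -m pendant '[[[-0.0002,-0.0052,0,0,0,-5,-1],[-0.0009,-0.0104,0,0,0,-10,-1],[-0.002,-0.0155,0,0,0,-15,-1],[-0.0036,-0.0205,0,0,0,-20,-1],[-0.0056,-0.0254,0,0,0,-25,-1]]]' ; python3 -c "
from h import *
go([.5650,-.1440,.275],-86.4)"
```

```text
time_s: 9.65
tcp_pos: [0.5213, -0.1281, 0.2748]
eef_rot: [180.0, -0.0, -132.2]
contact_force: [-3.2, 1.6, 5.3]
gripper_width: 0.018
gripper_force: 8.0
time_s: 10.15
tcp_pos: [0.5437, -0.1412, 0.2748]
eef_rot: [179.9, -0.0, -107.2]
contact_force: [-3.7, 1.1, 6.2]
gripper_width: 0.0176
gripper_force: 8.0
move [-0.0036 -0.0211 -0.0002] turn [ 8.000e-02 -2.000e-02 -2.078e+01] tcp [ 0.5437 -0.1412  0.2748] [ 1.7992e+02 -4.0000e-02 -1.0718e+02] F [-3.7  1.1  6.2] w 0.01764800997812755 t 10.15
```

```bash
python3 -m pendant '[[[-0.0002,-0.0052,0,0,0,-5,-1],[-0.0009,-0.0104,0,0,0,-10,-1],[-0.002,-0.0155,0,0,0,-15,-1],[-0.003,-0.019,0,0,0,-19,-1],[-0.0036,-0.0211,0,0,0,-21,-1]]]' 8; python3 -c "
from h import *
go([.5650,-.1440,.275],-86.4)"
```

```text
time_s: 10.65
tcp_pos: [0.5644, -0.1438, 0.2746]
eef_rot: [179.8, 0.0, -86.2]
contact_force: [-10.4, 2.6, 10.8]
gripper_width: 0.0178
gripper_force: 8.0
move [ 0.0002 -0.0006 -0.0004] turn [0.19 0.02 0.15] tcp [ 0.5644 -0.1438  0.2746] [ 1.7981e+02  2.0000e-02 -8.6250e+01] F [-10.4   2.6  10.8] w 0.0178430413291268 t 10.65
```

The force has risen, which suggests the keeper is at its stop. I'll open, lift and look.

```bash
python3 -m pendant '[[[0,0,0,0,0,0,0],[0,0,0,0,0,0,0],[0,0,0,0,0,0,0],[0,0,0,0,0,0,0],[0,0,0,0,0,0,0]]]'; python3 -m pendant '[[[0,0,-0.02,0,0,0,0],[0,0,-0.05,0,0,0,0],[0,0,-0.09,0,0,0,0],[0,0,-0.13,0,0,0,0],[0,0,-0.13,0,0,0,0]]]';  python3 -m pendant '[[[0.04,0,0,0,0,0,0],[0.08,0,0,0,0,0,0],[0.12,0,0,0,0,0,0],[0.15,0,0,0,0,0,0],[0.15,0,0,0,0,0,0]]]'; python3 -c "
from h import *
go([.565,-.144,.405],-86.4)
import cv2
a=r.capture('top');b=r.capture('scene')
z=lambda i:cv2.resize(i,None,fx=4,fy=4,interpolation=cv2.INTER_CUBIC)
cv2.imwrite('pics/c3.png',cv2.cvtColor(np.hstack([z(a[170:270,255:355]),z(b[175:275,230:330])]),cv2.COLOR_RGB2BGR))"
```

```text
time_s: 11.15
tcp_pos: [0.5654, -0.1438, 0.2746]
eef_rot: [-180.0, -0.0, -86.4]
contact_force: [0.5, 0.4, -0.4]
gripper_width: 0.0433
gripper_force: 0.0
time_s: 11.65
tcp_pos: [0.5666, -0.1441, 0.4111]
eef_rot: [-179.4, -0.1, -86.3]
contact_force: [1.3, -0.2, 0.1]
gripper_width: 0.0439
gripper_force: 0.0
time_s: 12.15
tcp_pos: [0.5746, -0.2967, 0.4037]
eef_rot: [179.9, -0.0, -86.6]
contact_force: [0.2, 0.3, -0.5]
gripper_width: 0.0437
gripper_force: 0.0
move [-0.153   0.0005 -0.0013] turn [ 0.06 -0.02 -0.18] tcp [ 0.5746 -0.2967  0.4037] [ 1.7994e+02 -2.0000e-02 -8.6580e+01] F [ 0.2  0.3 -0.5] w 0.04373893209609935 t 12.15
```

View pics/c3.png

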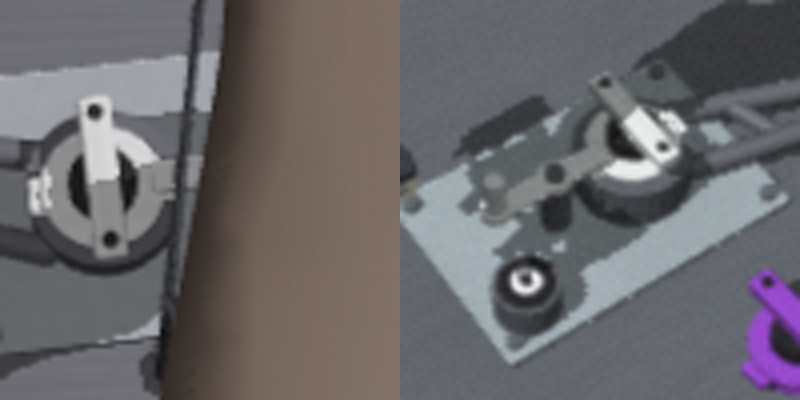

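The right panel shows the tongue over the flange, with the pivot at (556,173) and the peg at (494,182). The bar holes are at (95,111) and (110,239) in the left panel. A quick numeric check before handing in.

```bash
python3 -c "
from h import *
s=lambda x,y:((x-400+.5)/4-.5+230,(y+.5)/4-.5+175)
t=lambda x,y:((x+.5)/4-.5+255,(y+.5)/4-.5+170)
A=lambda d:np.degrees(np.arctan2(d[1],d[0]))
a=ray('scene',s(556,173),.083);b=ray('scene',s(494,181),.119);print('keeper',A(b-a),np.linalg.norm(b-a))
a,b=[ray('top',t(*q),.102) for q in[(110,239),(95,111)]];print('bar',A(b-a),(a+b)/2,np.linalg.norm(b-a))
"
```

```text
keeper -86.61502197867729 0.0608605203696387
bar 3.308930200251869 [ 0.55480796 -0.00337649] 0.08654062221688051
```

Keeper reads -86.6° (closed is about -86.4°) and the bar 3.3° (jig yaw 3.6°), so I'm handing in.

```bash
python3 -c "
from plant import r
print(r.close_job())"
```

```text
the job is handed in; nothing more can be done
None
```

The bush is keyed and home in the eye, the keeper is fully across with its tongue over the flange, no bystander was touched as far as I saw, and the job is handed in at about 12 s (no verdict was returned).

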